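# Lock a glaze test tile on the inspection easel

## Task

Lay the orange glaze test tile, glaze up and lengthways up the slope, centred on the black rubber pad of the small sloping easel with its lower edge against the metal ledge. Then turn the red knob clockwise until it clicks past its detent, so that the steel keeper arm locks over the upper end of the tile. Leave the olive and cream tiles where they are.

Things in the scene. Friction and masses are not known exactly. Their poses are not given: they have to be found in the camera images.
- orange_tile_center (a point): Orange glazed test tile, a flat slab with bare pinkish clay below, 58 x 41 x 14 mm (x, y, z), at the start flat on the bench, glaze up, 60 g. This point: its middle, 5 mm above its underside; x along the 58 mm length. Only the lowest 9 mm of its sides can be gripped: take it by its 41 mm width, fingertips close to the bench.
- orange_tile: The same orange tile, origin at the centre of its underside, axes as above.
- olive_tile_center (a point): Olive green glazed test tile, a flat slab with bare pinkish clay below, 60 x 44 x 12 mm (x, y, z), at the start flat on the bench, glaze up, 60 g. Not to be moved. This point lies at its middle, 5 mm above its underside.
- cream_tile_center (a point): Cream glazed test tile, a flat slab with bare pinkish clay below, 53 x 41 x 12 mm (x, y, z), at the start flat on the bench, glaze up, 60 g. Not to be moved. This point lies at its middle, 5 mm above its underside.
- easel_bed: White sloping bed, 166 x 124 mm, of the easel fixed to the bench; it rises at 32 degrees, roughly to the robot's left. Origin: centre of the seat, on top of the black rubber pad (62 x 54 mm, 2 mm proud), 48 mm above the bench. x points up the slope, y level, roughly toward the robot, z square out of the slope. A tile against the ledge has its middle at about x = -1 mm, y = 0.
- ledge (a point): Middle of the tile-side face of the aluminium ledge across the lower end of the bed, at pad height: 30 mm down-slope of the seat's centre. The ledge is 110 mm long, 7 mm thick and rises 8 mm above the pad. Axes as the bed's.
- knob_grip (a point): Middle of the knob's red bar grip, on its axis: 84 mm up-slope of the seat's centre and 44 mm out from the pad's plane. Turns with the knob: x along the bar, z out along the axis. The bar is 46 mm long, 12 mm wide, 25 to 54 mm out. Keep fingertips 26 mm out or more: under the bar are a 32 mm hub and the keeper arm, which points to -x, the bar's white-marked end.
- keeper_tip (a point): End of the steel keeper arm, 73 mm from the knob's axis, on the arm's underside, 19.5 mm out from the pad's plane (over 5 mm above a seated tile's glaze). The arm is 14 mm wide and 4 mm thick and turns with the knob.
- knob (a joint): Angle of knob and keeper arm, rad; grows clockwise looking down on the bed. 0 to 0.2: open, the arm 50 to 65 degrees aside, to the bed's far (-y) side. 1.1: the arm straight down-slope over the tile. It turns freely to about 0.35, where a rib meets a sprung ball: 0.1 to 0.2 N m pushes it over the top at 0.7, then it snaps on beyond 1.03, where it is locked. Stops at -0.1 and 1.2.
Not all that is in view belongs to the job. What is shaped like the orange_tile but turquoise or yellow is not meant.

How it is judged:
By the outcome, as a careful person would: the job done as asked, in the order asked, and still so for the second after the job is handed in, with the robot touching nothing.
It also fails if it takes over 51 s, if anything falls off the work surface, if the arm or the gripper's body presses on something with over 40 N, if the wrist force passes 120 N, or if a joint passes its speed limit or range.

## Robot

A 6-joint arm with a two-finger parallel gripper is mounted at the origin on the work surface; the furniture and walls round the work are solid. World frame = base frame: x ahead of the robot, y to its left, z up, the work surface at z = 0. Lengths are in mm, angles in rad, forces in N, time in s.
With the tool pointing down it reaches from about 275 to 1000 mm from the base axis. Payload 8.4 kg.
Tool frame: the origin (TCP) lies midway between the tips of the shut fingers; the grasp point (between the pads) lies 19 mm behind it; z points along the fingers, y is the line along which they close (so a half turn about z gives the same grasp; the last joint's range is limited). The gripper opens to 85 mm and grips with 20 to 120 N. Pads are 22 mm wide; open, the fingers measure 114 mm over their backs; the gripper's body (76 mm by 85 mm) begins 54 mm behind the grasp point. The pads swing forward as they close: fully open they stand 13 mm farther back than shut.
Start: joints at [1.301, 0.353, 1.633, -0, 1.155, -0.002], TCP at [165.38, 602.725, 231.281] pointing down, gripper open.
Joint ranges: [-2.63, 2.63], [-0.92, 2.1], [0.06, 2.66], [-1.3, 4.44], [0, 2.69], [-3.02, 3.02]. Speed limits (rad/s): [2.22, 2.22, 2.79, 3.14, 3.14, 3.14].

## Interface

Orientations are given as [roll, pitch, yaw] about the fixed x, y, z axes, in that order (R = Rz(yaw) Ry(pitch) Rx(roll)).
In Python, from rig import r gives the robot as it stands.
- The arm moves only by the tool servo_tool, never from a script. Its argument "deltas" is a list of rows, each an object of numbers: "x", "y", "z": the shift along the world's x, y, z in mm; "rx", "ry", "rz": the turn, a rotation vector about the world's x, y, z in rad; "gripper": the gripper's target within -1 to 1 (fully open at 1, half-way at 0, shut at -1). A call has 1 to 10 rows; each row is the pose to reach, as a shift and turn from the pose commanded when the call began; what a row does not reach only later rows make up. A row lasts 1/10 s, in which the tool goes at most 50 mm and 8.59 degrees, less where a joint would pass 70% of its speed; a pose out of reach is approached as far as the arm can. A call with a gripper value outside its range is refused whole. The fingers move at their own pace and stop on an object; "newtons" is the grip in N (left out, the last holds). Time passes only in rows, so rows that repeat a pose let the fingers close. It gives the time, the measured TCP pose, the force, the opening and the grip force at its end, in the units of the state.
- r.sense(): the state, without advancing time (a new reading comes with each control period).
- r.grab_frame(name): name is "side" or "top" or "wrist"; returns the picture (400x640x3 uint8, blue, green, red); there is no depth.
- r.camera_params(name): a dict with "mtx" (3x3 intrinsics, pixels), "D" ([k1, k2, p1, p2, k3] as OpenCV has them; the pictures are not rectified), "eye" and "orientation" of the camera in the world. Camera axes: x right, y down, z forward; pixel columns grow to the right and rows downward; lengths in mm; the calibration is good to about 2 mm. A picture is of the moment at which its call begins: read the wrist's pose just before it. camera_params takes no time and is no camera call; for the wrist camera it gives the pose at the moment of the call.
- r.sign_off(): hands the job in; it is judged then, once.
Trained networks look in the newest picture that a camera, given by its name, has taken for a name from the list of things; names that differ only in an ending like _2 or _b are one class to them, and where a whole thing is asked for, a point or a joint stands for the part that bears it (a point fixed in the world has none). Each returns a list of dicts, best first, with "conf" (0 to 1); they miss things now and then, are a little off and sometimes report something else, mostly with a low value. They report only what shows in the picture. A call takes as long as a camera call. They do not tell look-alikes from the thing itself.
- r.recognise(name, camera): "box" ([left, top, width, height] in pixels, round what is visible of it).
The state is a dict: "clock": time; "qpos": joint angles; "qvel": joint speeds; "joint_efforts": joint torques, N m; "eef_pos": TCP position; "tcp_rot": TCP orientation; "contact_force": force on the tool from outside, world axes, zero at the start; "wrist_torque": the same for the moment, N m; "opening": opening from 0.0 (shut) to 1.0 (fully open); "grasp_force": force on a finger pad.
Only numpy, scipy, OpenCV 4.12 (cv2) and the standard library are available. Lean on these libraries where they do the work, as an engineer would, in place of code of your own. Each camera call takes 0.05 s, during which the arm holds its last target. There are 200 camera calls.

## Working session

There is one attempt and no reset: what is moved stays moved. The work goes in short steps, Python scripts to look and compute and a tool call to move; the robot and the scene stay as the last step left them, time stands still between calls to the robot, and variables do not carry over. Pictures are saved under pics/ and viewed, at most 10 in all, crops included, and the job is handed in when it is done.

Besides the shell and the picture viewer there is one more tool, called after "Request:" as name(argument=value, ...), one argument or row to a line, values as JSON. servo_tool: Moves the arm, as the interface text tells. Its arguments: {"type":"object","properties":{"deltas":{"type":"array","items":{"type":"object","properties":{"x":{"type":"number"},"y":{"type":"number"},"z":{"type":"number"},"rx":{"type":"number"},"ry":{"type":"number"},"rz":{"type":"number"},"gripper":{"type":"number"}}}},"newtons":{"type":"number"}},"required":["deltas"]}

```bash
mkdir -p pics; cat > h.py <<'E'
import numpy as np,cv2
from scipy.spatial.transform import Rotation as R
from rig import r
def cam(n):
    c=r.camera_params(n); return c
def rot(o):
    o=np.array(o,float); return o if o.shape==(3,3) else R.from_euler('xyz',o).as_matrix()
def ray(c,px):
    p=cv2.undistortPoints(np.array(px,float).reshape(-1,1,2),np.array(c['mtx'],float),np.array(c['D'],float)).reshape(-1,2)
    d=np.c_[p,np.ones(len(p))]@rot(c['orientation']).T
    return np.array(c['eye'],float),d
def atz(c,px,z):
    e,d=ray(c,px); return e+d*((z-e[2])/d[:,2])[:,None]
def proj(c,P):
    Rm=rot(c['orientation']); e=np.array(c['eye'],float)
    q=(np.atleast_2d(P)-e)@Rm
    return cv2.projectPoints(q,np.zeros(3),np.zeros(3),np.array(c['mtx'],float),np.array(c['D'],float))[0].reshape(-1,2)
def tri(cs,pxs):
    A=np.zeros((3,3));b=np.zeros(3)
    for c,p in zip(cs,pxs):
        e,d=ray(c,p);d=d[0]/np.linalg.norm(d[0]);M=np.eye(3)-np.outer(d,d);A+=M;b+=M@e
    return np.linalg.solve(A,b)
E
python3 - <<'E'
from h import *
for n in ['top','side']:
    c=cam(n); print(n,c)
    cv2.imwrite(f'pics/{n}0.png',r.grab_frame(n))
    for k in ['orange_tile','easel_bed','knob_grip','keeper_tip','ledge']:
        print(k,[(d['box'],round(d['conf'],2)) for d in r.recognise(k,n)[:4]])
print(r.sense())
print(cam('wrist'))
E
```

```text
top {'mtx': array([[507.92876449,   0.        , 320.58462682],
       [  0.        , 507.92876449, 199.92795206],
       [  0.        ,   0.        ,   1.        ]]), 'D': array([0.02209823, 0.        , 0.        , 0.        , 0.        ]), 'eye': array([ 332.40911423,  -66.3971696 , 1392.54067624]), 'orientation': array([-3.03035328,  0.00744426, -1.58130123])}
orange_tile [([414.3, 189.8, 12.6, 22.7], 0.89), ([405.5, 234.6, 23.5, 18.0], 0.7), ([401.8, 148.1, 23.5, 20.0], 0.67)]
easel_bed [([378.9, 187.6, 19.4, 23.6], 0.65)]
knob_grip [([228.7, 146.9, 16.7, 32.1], 0.56)]
keeper_tip [([227.2, 145.4, 17.0, 34.3], 0.8)]
ledge [([215.1, 151.9, 66.1, 48.1], 0.95)]
side {'mtx': array([[449.89583947,   0.        , 320.65545499],
       [  0.        , 449.89583947, 196.57730788],
       [  0.        ,   0.        ,   1.        ]]), 'D': array([0.00938068, 0.        , 0.        , 0.        , 0.        ]), 'eye': array([444.26332963, 832.28101282, 518.70775964]), 'orientation': array([-2.01560314,  0.01806356, -3.10333738])}
orange_tile [([274.6, 175.0, 26.7, 15.1], 0.58), ([359.8, 176.9, 24.
[... 670 characters left out ...]
72406037e-06]), 'eef_pos': array([165.37629344, 602.74847743, 231.29900132]), 'tcp_rot': array([ 3.14154642e+00, -1.49957887e-05,  2.87381339e+00]), 'contact_force': array([-0.16742565,  0.15073976, -0.79366023]), 'wrist_torque': array([0.00686281, 0.06576611, 0.00883657]), 'grasp_force': 0.0, 'opening': 0.9983511413406062}
{'mtx': array([[295.69715911,   0.        , 322.79822181],
       [  0.        , 295.69715911, 199.40242528],
       [  0.        ,   0.        ,   1.        ]]), 'D': array([-0.02715451,  0.        ,  0.        ,  0.        ,  0.        ]), 'eye': array([ 95.41379029, 621.31102456, 374.25753937]), 'orientation': array([ 2.85055893e+00, -3.30507934e-04,  1.30281094e+00])}
```

```bash
python3 -c "
import cv2,numpy as np
a=cv2.imread('pics/top0.png');print(a.shape)"
```

```text
(400, 640, 3)
```

View pics/top0.png

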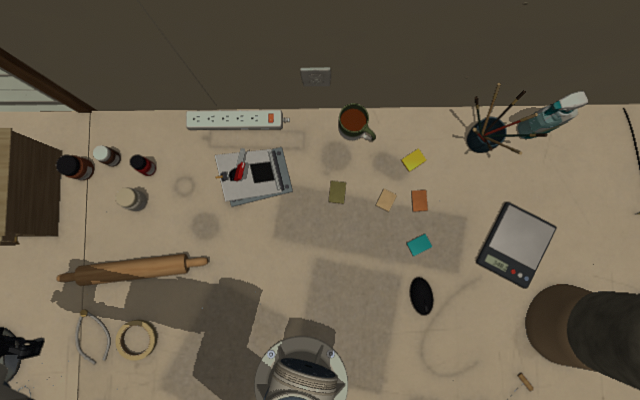

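View pics/side0.png

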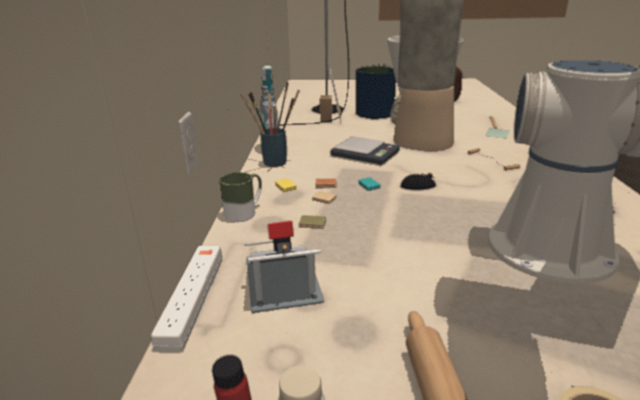

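Top view: orange tile at (419,201). Look-alikes are cream (386,200), yellow (413,159), turquoise (419,244) and olive (338,192); I choose (419,201), as it alone is orange/terracotta. The easel is at (253,176): red knob (238,172), pad (262,172), ledge (283,170). In the side view orange is at (326,183). Next is a close crop and measurement.

```bash
python3 - <<'E'
from h import *
a=cv2.imread('pics/top0.png')
A=cv2.resize(a[140:215,205:300],None,fx=6,fy=6,interpolation=cv2.INTER_CUBIC)
B=cv2.resize(a[150:260,370:440],None,fx=3.0,fy=3.0,interpolation=cv2.INTER_CUBIC)
H=max(A.shape[0],B.shape[0]);im=np.zeros((H,A.shape[1]+B.shape[1],3),np.uint8)
im[:A.shape[0],:A.shape[1]]=A;im[:B.shape[0],A.shape[1]:]=B
cv2.imwrite('pics/crop1.png',im);print(im.shape)
hsv=cv2.cvtColor(a,cv2.COLOR_BGR2HSV);print(hsv[201,419],hsv[200,386],hsv[172,262])
c=cam('top')
m=((abs(hsv[...,0].astype(int)-hsv[201,419,0])<5)&(hsv[...,1]>hsv[201,419,1]-45)).astype(np.uint8)
m[:, :405]=0;m[:185]=0;m[218:]=0;m[:,435:]=0
n,l,s,ce=cv2.connectedComponentsWithStats(m);i=1+np.argmax(s[1:,4]);print(s[i],ce[i])
cn=cv2.findContours((l==i).astype(np.uint8),0,1)[0][0].reshape(-1,2)
w=atz(c,cn,14);print(cv2.minAreaRect(w[:,:2].astype(np.float32)),atz(c,[ce[i]],14))
# pad dark
g=cv2.cvtColor(a,cv2.COLOR_BGR2GRAY);m=(g<45).astype(np.uint8);m[:, :248]=0;m[:155]=0;m[190:]=0;m[:,278:]=0
n,l,s,ce=cv2.connectedComponentsWithStats(m);i=1+np.argmax(s[1:,4]);print('pad',s[i],ce[i],atz(c,[ce[i]],48))
cn=cv2.findContours((l==i).astype(np.uint8),0,1)[0][0].reshape(-1,2)
print(cv2.minAreaRect(atz(c,cn,48)[:,:2].astype(np.float32)))
E
```

```text
(450, 780, 3)
[ 12 171 133] [ 18 108 151] [ 0 15 17]
[412 190  16  22 297] [419.21212121 200.35353535]
((482.1929626464844, -326.3591003417969), (56.686767578125, 39.21559524536133), 2.43709135055542) [[ 482.28345252 -326.44292904   14.        ]]
pad [250 162  24  21 369] [261.7696477  171.85365854] [[560.23050811  98.94761492  48.        ]]
((560.9910888671875, 99.04634094238281), (53.61751937866211, 53.4560432434082), 12.80407428741455)
```

View pics/crop1.png

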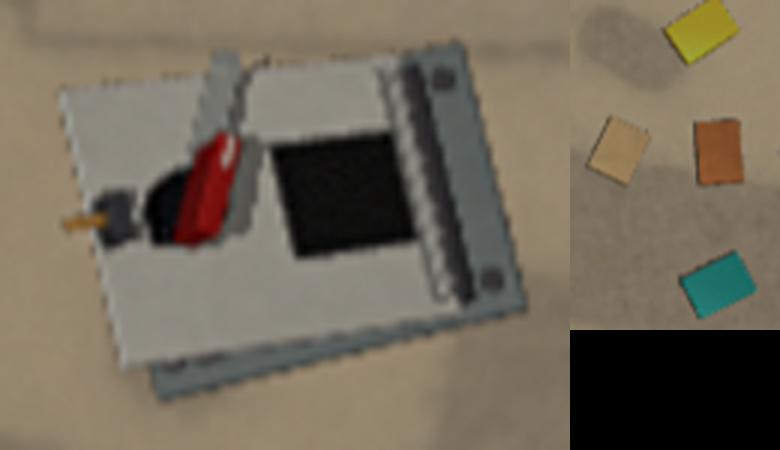

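The crop shows the orange tile at (419,201), the only terracotta one. The bed's up-slope direction is at about 102.8° yaw, with the keeper aside to the far side. I'm moving above the tile.

Request:
servo_tool(
  deltas=[
    {"x":317,"y":-929,"z":-60,"rz":0.309,"gripper":0.25},
    {"x":317,"y":-929,"z":-60,"rz":0.309,"gripper":0.25},
    {"x":317,"y":-929,"z":-60,"rz":0.309,"gripper":0.25},
    {"x":317,"y":-929,"z":-60,"rz":0.309,"gripper":0.25},
    {"x":317,"y":-929,"z":-60,"rz":0.309,"gripper":0.25},
    {"x":317,"y":-929,"z":-60,"rz":0.309,"gripper":0.25},
    {"x":317,"y":-929,"z":-60,"rz":0.309,"gripper":0.25},
    {"x":317,"y":-929,"z":-60,"rz":0.309,"gripper":0.25},
    {"x":317,"y":-929,"z":-60,"rz":0.309,"gripper":0.25},
    {"x":317,"y":-929,"z":-60,"rz":0.309,"gripper":0.25},
  ],
)

```text
invalid input
```

Request:
servo_tool(
  deltas=[
    {"x":30,"y":-80,"z":0,"rx":0,"ry":0,"rz":0.1,"gripper":0.25},
    {"x":30,"y":-80,"z":0,"rx":0,"ry":0,"rz":0.1,"gripper":0.25},
  ],
  newtons=40,
)

```text
clock: 0.8
eef_pos: [195.5, 521.1, 230.8]
tcp_rot: [-3.14, 0.0, 2.978]
contact_force: [0.3, 0.3, 0.8]
opening: 0.691
grasp_force: 0.0
```

Request:
servo_tool(
  deltas=[
    {"x":17,"y":-47,"z":0,"rx":0,"ry":0,"rz":0.04,"gripper":0.25},
    {"x":34,"y":-94,"z":0,"rx":0,"ry":0,"rz":0.08,"gripper":0.25},
    {"x":51,"y":-141,"z":0,"rx":0,"ry":0,"rz":0.12,"gripper":0.25},
    {"x":68,"y":-188,"z":0,"rx":0,"ry":0,"rz":0.16,"gripper":0.25},
    {"x":85,"y":-235,"z":0,"rx":0,"ry":0,"rz":0.2,"gripper":0.25},
    {"x":102,"y":-282,"z":0,"rx":0,"ry":0,"rz":0.209,"gripper":0.25},
    {"x":119,"y":-329,"z":0,"rx":0,"ry":0,"rz":0.209,"gripper":0.25},
    {"x":136,"y":-376,"z":0,"rx":0,"ry":0,"rz":0.209,"gripper":0.25},
    {"x":153,"y":-423,"z":0,"rx":0,"ry":0,"rz":0.209,"gripper":0.25},
    {"x":170,"y":-470,"z":0,"rx":0,"ry":0,"rz":0.209,"gripper":0.25},
  ],
  newtons=40,
)

```text
clock: 1.8
eef_pos: [365.8, 50.8, 231.8]
tcp_rot: [3.141, 0.002, -3.1]
contact_force: [1.5, 1.3, 0.9]
opening: 0.627
grasp_force: 0.0
```

Request:
servo_tool(
  deltas=[
    {"x":116,"y":-377,"z":-66,"rx":0,"ry":0,"rz":0,"gripper":0.25},
    {"x":116,"y":-377,"z":-66,"rx":0,"ry":0,"rz":0,"gripper":0.25},
    {"x":116,"y":-377,"z":-66,"rx":0,"ry":0,"rz":0,"gripper":0.25},
    {"x":116,"y":-377,"z":-66,"rx":0,"ry":0,"rz":0,"gripper":0.25},
    {"x":116,"y":-377,"z":-66,"rx":0,"ry":0,"rz":0,"gripper":0.25},
    {"x":116,"y":-377,"z":-66,"rx":0,"ry":0,"rz":0,"gripper":0.25},
    {"x":116,"y":-377,"z":-66,"rx":0,"ry":0,"rz":0,"gripper":0.25},
    {"x":116,"y":-377,"z":-66,"rx":0,"ry":0,"rz":0,"gripper":0.25},
    {"x":116,"y":-377,"z":-66,"rx":0,"ry":0,"rz":0,"gripper":0.25},
  ],
  newtons=40,
)

```text
clock: 2.7
eef_pos: [482.7, -329.4, 164.2]
tcp_rot: [-3.14, 0.001, -3.103]
contact_force: [1.2, 1.1, -0.9]
opening: 0.624
grasp_force: 0.0
```

```bash
cat > tile.py <<'E'
from h import *
import sys
c=cam('wrist');a=r.grab_frame('wrist');cv2.imwrite('pics/'+sys.argv[1],a)
s=r.sense();print(s['eef_pos'],s['tcp_rot'],s['qpos'].round(2),s['opening'])
hsv=cv2.cvtColor(a,cv2.COLOR_BGR2HSV).astype(int)
m=((hsv[...,0]>6)&(hsv[...,0]<16)&(hsv[...,1]>135)&(hsv[...,2]>60)).astype(np.uint8)
n,l,st,ce=cv2.connectedComponentsWithStats(m)
for i in 1+np.argsort(-st[1:,4])[:3]:
    cn=cv2.findContours((l==i).astype(np.uint8),0,1)[0][0].reshape(-1,2)
    print(st[i],cv2.minAreaRect(atz(c,cn,14)[:,:2].astype(np.float32)))
E
python3 tile.py w1.png
```

```text
[ 481.54275469 -326.70725849  164.3144823 ] [ 3.14143187e+00 -4.76595230e-04 -3.10326884e+00] [-0.6   0.36  1.79 -0.    0.99 -2.21] 0.6265995816146902
[ 307  157   39   55 2114] ((482.32720947265625, -327.190673828125), (56.65277099609375, 39.41108703613281), 2.197108268737793)
[634 377   6  12  42] ((739.8344116210938, 101.45492553710938), (20.88386344909668, 6.848027229309082), 21.787750244140625)
[519 187   1   1   1] ((476.8929443359375, -127.6798095703125), (0.0, 0.0), 0.0)
```

View pics/w1.png

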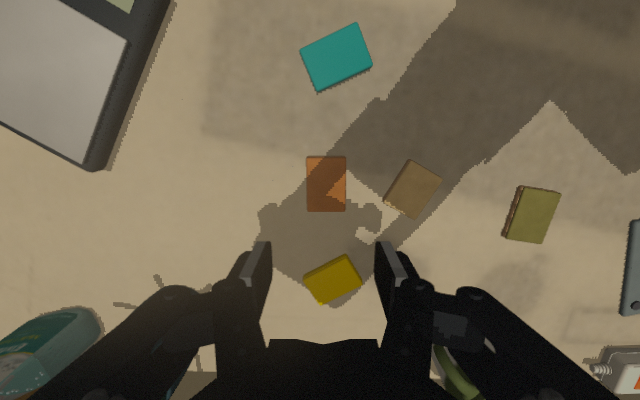

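Orange at (326,183) lies midway between the fingers, cream at (412,190) clear of them. Measured centre (482,-327), 2.2°. Descending.

Request:
servo_tool(
  deltas=[
    {"x":0.5,"y":-0.5,"z":-50,"gripper":0.25},
    {"x":0.5,"y":-0.5,"z":-100,"gripper":0.25},
    {"x":0.5,"y":-0.5,"z":-140,"gripper":0.25},
    {"x":0.5,"y":-0.5,"z":-156,"gripper":0.25},
    {"x":0.5,"y":-0.5,"z":-160,"gripper":0.25},
    {"x":0.5,"y":-0.5,"z":-160,"gripper":0.25},
  ],
  newtons=40,
)

```text
invalid input
```

Request:
servo_tool(
  deltas=[
    {"x":0.5,"y":-0.5,"z":-50,"rx":0,"ry":0,"rz":0,"gripper":0.25},
    {"x":0.5,"y":-0.5,"z":-100,"rx":0,"ry":0,"rz":0,"gripper":0.25},
    {"x":0.5,"y":-0.5,"z":-140,"rx":0,"ry":0,"rz":0,"gripper":0.25},
    {"x":0.5,"y":-0.5,"z":-156,"rx":0,"ry":0,"rz":0,"gripper":0.25},
    {"x":0.5,"y":-0.5,"z":-160,"rx":0,"ry":0,"rz":0,"gripper":0.25},
    {"x":0.5,"y":-0.5,"z":-160,"rx":0,"ry":0,"rz":0,"gripper":0.25},
  ],
  newtons=40,
)

```text
clock: 3.35
eef_pos: [482.5, -324.8, 6.2]
tcp_rot: [-3.141, 0.001, -3.1]
contact_force: [0.2, 0.7, 0.8]
opening: 0.624
grasp_force: 0.0
```

Request:
servo_tool(
  deltas=[
    {"x":0,"y":0,"z":-2,"rx":0,"ry":0,"rz":0,"gripper":0.25},
    {"x":0,"y":0,"z":-4,"rx":0,"ry":0,"rz":0,"gripper":0.25},
    {"x":0,"y":0,"z":-4,"rx":0,"ry":0,"rz":0,"gripper":0.25},
  ],
)

```text
clock: 3.65
eef_pos: [482.4, -325.1, 2.3]
tcp_rot: [-3.141, 0.001, -3.1]
contact_force: [0.1, 0.6, 0.9]
opening: 0.622
grasp_force: 0.0
```

Request:
servo_tool(
  deltas=[
    {"x":0,"y":0,"z":-1,"rx":0,"ry":0,"rz":0,"gripper":0.25},
    {"x":0,"y":0,"z":-2,"rx":0,"ry":0,"rz":0,"gripper":0.25},
    {"x":0,"y":0,"z":-2,"rx":0,"ry":0,"rz":0,"gripper":0.25},
  ],
)

```text
clock: 3.95
eef_pos: [481.8, -324.8, -0.7]
tcp_rot: [3.142, -0.0, -3.1]
contact_force: [-0.7, 0.4, 0.1]
opening: 0.63
grasp_force: 0.0
```

Request:
servo_tool(
  deltas=[
    {"x":0,"y":-1,"z":0,"rx":0,"ry":0,"rz":0,"gripper":0.05},
    {"x":0,"y":-1,"z":0,"rx":0,"ry":0,"rz":0,"gripper":-0.2},
    {"x":0,"y":-1,"z":0,"rx":0,"ry":0,"rz":0,"gripper":-0.2},
    {"x":0,"y":-1,"z":0,"rx":0,"ry":0,"rz":0,"gripper":-0.2},
    {"x":0,"y":-1,"z":0,"rx":0,"ry":0,"rz":0,"gripper":-0.2},
  ],
  newtons=40,
)

```text
clock: 4.45
eef_pos: [482.0, -326.0, -0.5]
tcp_rot: [-3.141, 0.0, -3.1]
contact_force: [-2.0, -0.3, 4.7]
opening: 0.463
grasp_force: 41.0
```

Request:
servo_tool(
  deltas=[
    {"x":0,"y":0,"z":10,"rx":0,"ry":0,"rz":0,"gripper":-0.2},
    {"x":0,"y":0,"z":40,"rx":0,"ry":0,"rz":0,"gripper":-0.2},
    {"x":0,"y":0,"z":90,"rx":0,"ry":0,"rz":0,"gripper":-0.2},
    {"x":0,"y":0,"z":140,"rx":0,"ry":0,"rz":0,"gripper":-0.2},
    {"x":0,"y":0,"z":180,"rx":0,"ry":0,"rz":0,"gripper":-0.2},
    {"x":0,"y":0,"z":200,"rx":0,"ry":0,"rz":0,"gripper":-0.2},
  ],
)

```text
clock: 5.05
eef_pos: [483.1, -326.5, 203.9]
tcp_rot: [-3.139, 0.004, -3.1]
contact_force: [0.4, 0.4, -1.3]
opening: 0.468
grasp_force: 40.7
```

```bash
python3 tile.py w2.png; python3 - <<'E'
from h import *
s=r.sense();print(s['opening'],s['grasp_force'],s['contact_force'])
# projected fingertip/tile in tool frame: tile contour at plane of tile top, camera-to-tool
a=cv2.imread('pics/w2.png');b=cv2.imread('pics/w1.png')
im=np.hstack([a[100:400,200:450]]);cv2.imwrite('pics/w2c.png',cv2.resize(im,None,fx=2,fy=2))
E
```

```text
[ 483.94349201 -327.03319814  205.76085744] [-3.13705879  0.00630568 -3.10027431] [-0.6   0.31  1.75  0.    1.07 -2.21] 0.4621404932108822
[ 281  211   85  105 8500] ((599.31103515625, -322.76763916015625), (147.71011352539062, 103.67879486083984), 2.392549753189087)
[604 349  17  15 150] ((732.417724609375, 105.56629943847656), (18.674955368041992, 26.450502395629883), 86.33475494384766)
[451 376   6   5  15] ((776.3667602539062, -123.14070892333984), (8.811579704284668, 6.075198650360107), 77.4086685180664)
0.4621404932108822 40.66722929477692 [1.56940043 0.18289609 1.37465802]
```

View pics/w2c.png

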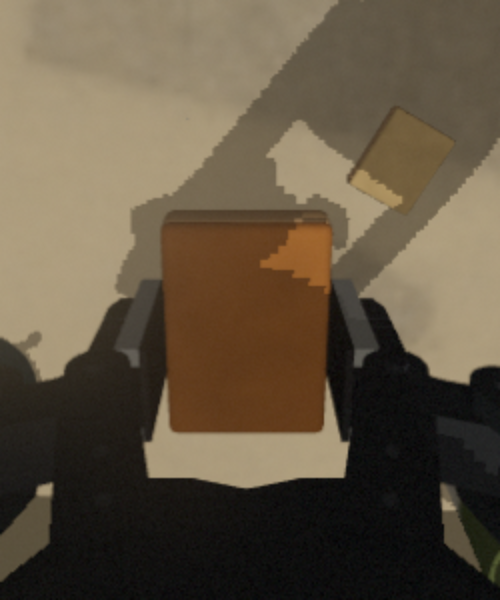

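Held square and centred: tile in the crop spans (165–330, 212–432) between the pads, cream untouched. Moving to view the easel with the camera over the pad.

Request:
servo_tool(
  deltas=[
    {"x":10,"y":40,"z":6,"rx":0,"ry":0,"rz":-0.14,"gripper":-0.2},
    {"x":20,"y":80,"z":6,"rx":0,"ry":0,"rz":-0.28,"gripper":-0.2},
    {"x":30,"y":120,"z":6,"rx":0,"ry":0,"rz":-0.42,"gripper":-0.2},
    {"x":40,"y":160,"z":6,"rx":0,"ry":0,"rz":-0.56,"gripper":-0.2},
    {"x":50,"y":200,"z":6,"rx":0,"ry":0,"rz":-0.7,"gripper":-0.2},
    {"x":60,"y":240,"z":6,"rx":0,"ry":0,"rz":-0.84,"gripper":-0.2},
    {"x":70,"y":280,"z":6,"rx":0,"ry":0,"rz":-0.98,"gripper":-0.2},
    {"x":80,"y":320,"z":6,"rx":0,"ry":0,"rz":-1.12,"gripper":-0.2},
    {"x":89,"y":362,"z":6,"rx":0,"ry":0,"rz":-1.26,"gripper":-0.2},
    {"x":89,"y":362,"z":6,"rx":0,"ry":0,"rz":-1.389,"gripper":-0.2},
  ],
)

```text
clock: 6.1
eef_pos: [571.4, 40.8, 205.1]
tcp_rot: [3.141, -0.001, 1.792]
contact_force: [-0.5, -1.2, -0.6]
opening: 0.464
grasp_force: 40.7
```

Request:
servo_tool(
  deltas=[
    {"x":0,"y":0,"z":0,"rx":0,"ry":0,"rz":0,"gripper":-0.2},
    {"x":0,"y":0,"z":0,"rx":0,"ry":0,"rz":0,"gripper":-0.2},
    {"x":0,"y":0,"z":0,"rx":0,"ry":0,"rz":0,"gripper":-0.2},
  ],
)

```text
clock: 6.4
eef_pos: [570.6, 35.4, 205.2]
tcp_rot: [-3.141, 0.0, 1.796]
contact_force: [-0.1, -0.3, -0.5]
opening: 0.466
grasp_force: 40.7
```

```bash
python3 - <<'E'
from h import *
import pickle
c=cam('wrist');a=r.grab_frame('wrist');cv2.imwrite('pics/w3.png',a);pickle.dump(c,open('w3.pkl','wb'))
s=r.sense();print(s['eef_pos'],s['tcp_rot'],s['qpos'].round(2),c)
print(proj(c,[[560,99,48]]))
E
```

```text
[570.61562183  35.3649599  205.22484913] [-3.14129571e+00  6.78127892e-06  1.79484605e+00] [ 0.06  0.3   1.78 -0.    1.07 -0.16] {'mtx': array([[295.69715911,   0.        , 322.79822181],
       [  0.        , 295.69715911, 199.40242528],
       [  0.        ,   0.        ,   1.        ]]), 'D': array([-0.02715451,  0.        ,  0.        ,  0.        ,  0.        ]), 'eye': array([554.76137281, 105.87379791, 348.13838061]), 'orientation': array([2.85095318e+00, 4.32856363e-05, 2.24692159e-01])}
[[326.45227829 119.49598231]]
```

View pics/w3.png

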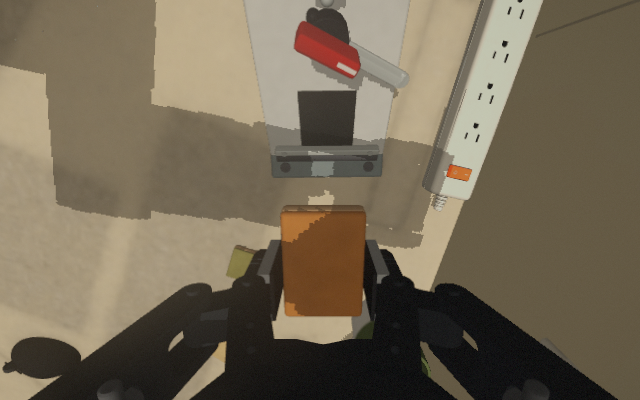

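The picture shows the pad at (300–356, 91–146), ledge along row ~150, knob bar (300,30)–(355,72) with its white end down-right, arm tip at (403,80). Fitting the bed pose.

```bash
python3 - <<'E'
from h import *
import pickle
from scipy.optimize import least_squares
def quad(a,roi,thr):
    x0,y0,x1,y1=roi
    g=cv2.cvtColor(a,cv2.COLOR_BGR2GRAY);m=np.zeros_like(g);m[y0:y1,x0:x1]=(g[y0:y1,x0:x1]<thr)
    n,l,s,ce=cv2.connectedComponentsWithStats(m);i=1+np.argmax(s[1:,4])
    cn=cv2.findContours((l==i).astype(np.uint8),0,1)[0][0]
    h=cv2.convexHull(cn)
    for e in np.arange(1,12,.5):
        q=cv2.approxPolyDP(h,e,True)
        if len(q)==4:break
    print(s[i],q.reshape(-1,2).tolist());return q.reshape(-1,2).astype(float),s[i]
w=cv2.imread('pics/w3.png');t=cv2.imread('pics/top0.png')
g=cv2.cvtColor(w,cv2.COLOR_BGR2GRAY);print('col',g[84:165:2,327].tolist());print('row',g[120,290:370:3].tolist())
qw,_=quad(w,(290,86,366,150),58);qt,_=quad(t,(248,155,278,190),45)
cw=pickle.load(open('w3.pkl','rb'));ct=cam('top')
def T(p):
    return R.from_euler('z',p[2]).as_matrix()@R.from_euler('y',-np.radians(32)).as_matrix()
def res(p,cs,qs,o=False):
    C=np.array([[31,27,0],[31,-27,0],[p[3],-27,0],[p[3],27,0]])@T(p).T+[p[0],p[1],48]
    out=[]
    for c,q in zip(cs,qs):
        u=proj(c,C)
        # order by nearest
        d=np.linalg.norm(u[:,None]-q[None],axis=2);out.append((u-q[d.argmin(1)]).ravel())
    return np.concatenate(out)
for nm,cs,qs in [('w',[cw],[qw]),('t',[ct],[qt]),('both',[cw,ct],[qw,qt])]:
    f=least_squares(res,[560,99,np.radians(102.8),-30],args=(cs,qs),loss='soft_l1');print(nm,f.x[:2],np.degrees(f.x[2]),f.x[3],f.fun.round(1))
p=f.x if 0 else least_squares(res,[560,99,np.radians(102.8),-30],args=([cw],[qw])).x
B=T(p)
def pw(P): return proj(cw,np.array(P,float)@B.T+[p[0],p[1],48]).round(0).tolist()
print('ledge top edge',pw([[-30,55,8],[-30,-55,8],[-37,55,8],[-37,-55,8]]))
print('axis bar',pw([[84,0,54]]))
for k in [0,.1,.2]:
    th=np.pi+1.1-k;d=np.array([np.cos(th),np.sin(th),0])
    print(k,pw([d*73+[84,0,21.5],d*23+[84,0,54],-d*23+[84,0,54]]))
# red mask on plane out=54
hsv=cv2.cvtColor(w,cv2.COLOR_BGR2HSV).astype(int);m=(((hsv[...,0]<6)|(hsv[...,0]>174))&(hsv[...,1]>150)&(hsv[...,2]>50)).astype(np.uint8);m[110:]=0
n,l,s,ce=cv2.connectedComponentsWithStats(m);i=1+np.argmax(s[1:,4]);cn=cv2.findContours((l==i).astype(np.uint8),0,1)[0][0].reshape(-1,2)
q=cv2.minAreaRect(cn.astype(np.float32));print('red',q)
def onbed(px,out):
    e,d=ray(cw,px);eb=(e-[p[0],p[1],48])@B;db=d@B;return eb+db*((out-eb[2])/db[:,2])[:,None]
print(onbed([[403,80],[348,70],[300,30]],54).round(1).tolist(),onbed([[403,80]],21.5))
np.save('bed.npy',p)
E
```

```text
col [173, 174, 173, 126, 58, 59, 57, 57, 59, 58, 59, 60, 56, 56, 56, 54, 53, 53, 55, 56, 52, 51, 51, 53, 51, 47, 47, 45, 46, 47, 45, 95, 100, 110, 110, 151, 83, 75, 72, 127, 127]
row [171, 172, 173, 129, 58, 58, 60, 56, 55, 57, 53, 56, 54, 55, 53, 53, 52, 53, 55, 53, 53, 54, 174, 174, 174, 174, 174]
[ 301   91   55   55 2115] [[354, 91], [351, 144], [303, 145], [303, 116]]
[250 162  24  21 369] [[269, 162], [273, 179], [255, 182], [250, 165]]
w [562.70128038  90.49182893] 107.85130527811802 -20.02970512123022 [ -7.4 -12.8   0.6   6.8   3.3  -1.4  -0.4   2.1]
t [560.37295054  96.07410536] 104.54286487999228 -25.018215489422797 [ 0.   1.1 -0.  -1.4 -0.5 -0.9  0.5  1.1]
both [561.04093647  95.51323349] 106.37171657620702 -26.00654064888121 [ -7.4 -19.8   1.    1.4   2.4  -1.2  -0.9   0.9   0.6   1.   -0.1  -1.2
  -0.3  -1.4   1.3   0.5]
ledge top edge [[282.0, 168.0], [385.0, 151.0], [283.0, 173.0], [385.0, 156.0]]
axis bar [[322.0, 76.0]]
0 [[403.0, 83.0], [353.0, 85.0], [288.0, 66.0]]
0.1 [[398.0, 91.0], [352.0, 88.0], [289.0, 63.0]]
0.2 [[393.0, 98.0], [350.0, 91.0], [290.0, 59.0]]
red ((327.635986328125, 49.614418029785156), (72.69995880126953, 29.026016235351562), 27.552810668945312)
[[71.2, -54.8, 54.0], [84.8, -17.7, 54.0], [113.9, 8.6, 54.0]] [[ 53.21191068 -64.68076597  21.5       ]]
```

```bash
cat > fit.py <<'E'
from h import *
import pickle
from scipy.optimize import least_squares
def quad(a,roi,thr):
    x0,y0,x1,y1=roi
    g=cv2.cvtColor(a,cv2.COLOR_BGR2GRAY);m=np.zeros_like(g);m[y0:y1,x0:x1]=(g[y0:y1,x0:x1]<thr)
    n,l,s,ce=cv2.connectedComponentsWithStats(m);i=1+np.argmax(s[1:,4])
    h=cv2.convexHull(cv2.findContours((l==i).astype(np.uint8),0,1)[0][0])
    for e in np.arange(1,12,.25):
        q=cv2.approxPolyDP(h,e,True)
        if len(q)==4:break
    print(s[i],e,q.reshape(-1,2).tolist());return q.reshape(-1,2).astype(float)
w=cv2.imread('pics/w3.png');t=cv2.imread('pics/top0.png')
qw=quad(w,(290,86,366,146),80);qt=quad(t,(248,155,278,190),45)
cw=pickle.load(open('w3.pkl','rb'));ct=cam('top')
def T(p): return R.from_euler('z',p[2]).as_matrix()@R.from_euler('y',-np.radians(32)).as_matrix()
def res(p,cs,qs):
    out=[]
    for i,(c,q) in enumerate(zip(cs,qs)):
        xl=p[3+i]
        C=np.array([[31,27,0],[31,-27,0],[xl,-27,0],[xl,27,0]])@T(p).T+[p[0],p[1],48]
        u=proj(c,C);d=np.linalg.norm(u[:,None]-q[None],axis=2);out.append((u-q[d.argmin(1)]).ravel()*(1 if i==0 and c is cw else .7))
    return np.concatenate(out)
for nm,cs,qs in [('w',[cw],[qw]),('t',[ct],[qt]),('both',[cw,ct],[qw,qt])]:
    f=least_squares(res,[560,99,np.radians(102.8),-30,-28],args=(cs,qs));print(nm,f.x[:2].round(1),np.degrees(f.x[2]).round(1),f.x[3:],f.fun.round(1))
    p=f.x;B=T(p)
    def pw(P,c): return proj(c,np.array(P,float)@B.T+[p[0],p[1],48]).round(0).tolist()
    for c in [cw,ct]: print('ledge',pw([[-30,55,8],[-30,-55,8],[-37,55,8],[-37,-55,8]],c),'bar',pw([[84,0,54]],c))
    for k in [0,.1,.2]:
        th=np.pi+1.1-k;d=np.array([np.cos(th),np.sin(th),0])
        print(k,pw([d*73+[84,0,21.5],d*23+[84,0,54],-d*23+[84,0,54]],cw))
np.save('bed.npy',p)
E
python3 fit.py
python3 - <<'E'
import cv2
a=cv2.imread('pics/w3.png')[0:190,240:430];cv2.imwrite('pics/w3c.png',cv2.resize(a,None,fx=3,fy=3,interpolation=cv2.INTER_CUBIC))
E
```

```text
[ 298   91   58   55 2965] 1.0 [[355, 91], [351, 145], [302, 145], [298, 92]]
[250 162  24  21 369] 1.0 [[269, 162], [273, 179], [255, 182], [250, 165]]
w [560.3  97.8] 103.5 [-29.97959846 -28.        ] [-1.3 -0.2  1.3  0.2  1.  -0.2 -1.   0.3]
ledge [[274.0, 151.0], [379.0, 149.0], [275.0, 156.0], [379.0, 155.0]] bar [[328.0, 58.0]]
ledge [[278.0, 189.0], [269.0, 150.0], [280.0, 189.0], [271.0, 150.0]] bar [[241.0, 170.0]]
0 [[407.0, 81.0], [358.0, 73.0], [295.0, 41.0]]
0.1 [[401.0, 89.0], [356.0, 76.0], [297.0, 38.0]]
0.2 [[395.0, 95.0], [354.0, 79.0], [299.0, 35.0]]
t [560.3  96.1] 105.0 [-25.15205748 -28.        ] [ 0.1  0.8 -0.1 -0.9 -0.4 -0.7  0.4  0.7]
ledge [[274.0, 154.0], [380.0, 150.0], [275.0, 159.0], [379.0, 155.0]] bar [[325.0, 61.0]]
ledge [[279.0, 189.0], [269.0, 150.0], [281.0, 188.0], [271.0, 150.0]] bar [[242.0, 170.0]]
0 [[406.0, 81.0], [356.0, 75.0], [292.0, 45.0]]
0.1 [[400.0, 89.0], [354.0, 78.0], [294.0, 42.0]]
0.2 [[394.0, 95.0], [352.0, 80.0], [296.0, 39.0]]
both [560.3  97.7] 103.6 [-29.87671487 -26.86174195] [-1.3 -0.   1.2  0.2  1.  -0.2 -1.   0.4 -0.6  0.7 -0.4 -1.1 -0.2 -0.6
  0.3  0.8]
ledge [[274.0, 151.0], [379.0, 149.0], [275.0, 156.0], [379.0, 155.0]] bar [[328.0, 58.0]]
ledge [[278.0, 189.0], [269.0, 150.0], [280.0, 189.0], [271.0, 150.0]] bar [[241.0, 170.0]]
0 [[407.0, 81.0], [358.0, 73.0], [295.0, 42.0]]
0.1 [[401.0, 89.0], [356.0, 76.0], [296.0, 38.0]]
0.2 [[395.0, 95.0], [354.0, 79.0], [298.0, 35.0]]
```

View pics/w3c.png

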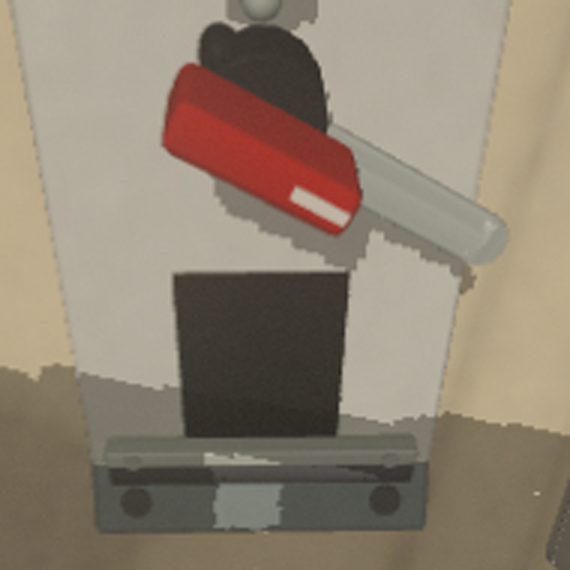

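Fit is consistent: bed at (560.3, 97.8, 48), yaw 103.5°, knob ≈ 0 (predicted arm tip (407,81), seen (408,78)). Computing the approach.

```bash
cat > tgt.py <<'E'
from h import *
o=np.array([560.3,97.8,48]);B=R.from_euler('z',np.radians(103.5)).as_matrix()@R.from_euler('y',-np.radians(32)).as_matrix()
def state(n=4):
    r0=[];p0=[]
    s=r.sense();return np.array(s['eef_pos']),R.from_euler('xyz',s['tcp_rot']),s
def go(P,psi=0):
    """delta to TCP at bed point P, tool x = bed x turned psi about bed z"""
    p,q,s=state()
    Q=R.from_matrix(B)*R.from_euler('z',psi)*R.from_euler('x',np.pi)
    return (o+B@np.array(P,float)-p).round(1),(Q*q.inv()).as_rotvec().round(3)
def here():
    p,q,s=state();Q=R.from_matrix(B).inv()*q*R.from_euler('x',-np.pi)
    return ((p-o)@B).round(1),Q.as_euler('xyz').round(3),s['contact_force'].round(1),(s['contact_force']@B).round(1),s['opening']
E
python3 - <<'E'
from tgt import *
print(here(),B.round(4))
for P in [[8,0,80],[4,0,12],[3,0,4],[0,0,1]]: print(P,go(P))
E
```

```text
(array([ 29.8,   4.5, 166.8]), array([-0.007,  0.558, -0.014]), array([ 0. , -0.7, -1.6]), array([-1.4,  0.1, -1. ]), 0.4666252072462756) [[-0.198  -0.9724  0.1237]
 [ 0.8246 -0.2334 -0.5153]
 [ 0.5299  0.      0.848 ]]
[8, 0, 80] (array([ -2. ,  27.8, -85.1]), array([0.544, 0.127, 0.011]))
[4, 0, 12] (array([  -9.6,   59.6, -144.9]), array([0.544, 0.127, 0.011]))
[3, 0, 4] (array([ -10.4,   62.8, -152.2]), array([0.544, 0.127, 0.011]))
[0, 0, 1] (array([ -10.2,   61.9, -156.4]), array([0.544, 0.127, 0.011]))
```

Request:
servo_tool(
  deltas=[
    {"x":0,"y":7,"z":-10,"rx":0.13,"ry":0.03,"rz":0.003,"gripper":-0.2},
    {"x":-1,"y":14,"z":-25,"rx":0.26,"ry":0.06,"rz":0.006,"gripper":-0.2},
    {"x":-1,"y":20,"z":-45,"rx":0.4,"ry":0.093,"rz":0.008,"gripper":-0.2},
    {"x":-2,"y":26,"z":-70,"rx":0.52,"ry":0.12,"rz":0.01,"gripper":-0.2},
    {"x":-2,"y":28,"z":-85,"rx":0.544,"ry":0.127,"rz":0.011,"gripper":-0.2},
    {"x":-2,"y":28,"z":-85,"rx":0.544,"ry":0.127,"rz":0.011,"gripper":-0.2},
    {"x":-2,"y":28,"z":-85,"rx":0.544,"ry":0.127,"rz":0.011,"gripper":-0.2},
    {"x":-2,"y":28,"z":-85,"rx":0.544,"ry":0.127,"rz":0.011,"gripper":-0.2},
  ],
)

```text
clock: 7.25
eef_pos: [569.6, 64.2, 121.6]
tcp_rot: [3.139, -0.557, 1.807]
contact_force: [0.2, 0.3, 0.6]
opening: 0.464
grasp_force: 40.7
```

```bash
python3 - <<'E'
from tgt import *
print(here(),r.sense()['qpos'].round(2))
for P in [[4,0,12],[4,0,4]]: print(P,go(P))
E
```

```text
(array([ 9.5, -1.2, 80.9]), array([-0.002,  0.001,  0.001]), array([0.2, 0.3, 0.6]), array([ 0.5, -0.3,  0.4]), 0.46425903475210556) [-0.18  0.53  1.76  0.56  1.16 -0.73]
[4, 0, 12] (array([ -8.6,  30.7, -61.3]), array([0.001, 0.002, 0.001]))
[4, 0, 4] (array([ -9.6,  34.9, -68.1]), array([0.001, 0.002, 0.001]))
```

Request:
servo_tool(
  deltas=[
    {"x":-2,"y":8,"z":-16,"rx":0,"ry":0,"rz":0,"gripper":-0.2},
    {"x":-5,"y":18,"z":-36,"rx":0,"ry":0,"rz":0,"gripper":-0.2},
    {"x":-8,"y":28,"z":-55,"rx":0,"ry":0,"rz":0,"gripper":-0.2},
    {"x":-8.6,"y":31,"z":-61.5,"rx":0,"ry":0,"rz":0,"gripper":-0.2},
    {"x":-9.1,"y":33,"z":-65,"rx":0,"ry":0,"rz":0,"gripper":-0.2},
    {"x":-9.6,"y":35,"z":-68,"rx":0,"ry":0,"rz":0,"gripper":-0.2},
    {"x":-9.6,"y":35,"z":-68,"rx":0,"ry":0,"rz":0,"gripper":-0.2},
    {"x":-9.6,"y":35,"z":-68,"rx":0,"ry":0,"rz":0,"gripper":-0.2},
  ],
)

```text
clock: 8.05
eef_pos: [559.8, 99.0, 52.9]
tcp_rot: [3.141, -0.558, 1.806]
contact_force: [-0.4, -0.4, -1.6]
opening: 0.466
grasp_force: 40.7
```

```bash
python3 - <<'E'
from tgt import *
print(here())
cv2.imwrite('pics/side1.png',cv2.resize(r.grab_frame('side')[160:320,200:380],None,fx=4,fy=4,interpolation=cv2.INTER_CUBIC))
for P in [[4,0,2],[-1,0,2]]: print(P,go(P))
E
```

```text
(array([3.7, 0.2, 3.5]), array([-0.001,  0.   , -0.001]), array([-0.4, -0.4, -1.6]), array([-1.1,  0.4, -1.2]), 0.4655149471206425)
[4, 0, 2] (array([-0.1,  1.1, -1.1]), array([0.   , 0.001, 0.001]))
[-1, 0, 2] (array([ 0.9, -3. , -3.7]), array([0.   , 0.001, 0.001]))
```

Request:
servo_tool(
  deltas=[
    {"x":-0.12,"y":0.5,"z":-0.85,"rx":0,"ry":0,"rz":0,"gripper":-0.2},
    {"x":-0.25,"y":1.0,"z":-1.7,"rx":0,"ry":0,"rz":0,"gripper":-0.2},
    {"x":-0.25,"y":1.0,"z":-1.7,"rx":0,"ry":0,"rz":0,"gripper":-0.2},
  ],
)

```text
clock: 8.4
eef_pos: [559.0, 100.2, 50.5]
tcp_rot: [-3.141, -0.559, 1.805]
contact_force: [0.1, 0.1, -0.6]
opening: 0.468
grasp_force: 40.7
```

Request:
servo_tool(
  deltas=[
    {"x":-0.12,"y":0.5,"z":-0.85,"rx":0,"ry":0,"rz":0,"gripper":-0.2},
    {"x":-0.12,"y":0.5,"z":-0.85,"rx":0,"ry":0,"rz":0,"gripper":-0.2},
  ],
)

```text
clock: 8.6
eef_pos: [558.8, 100.8, 49.6]
tcp_rot: [-3.141, -0.559, 1.805]
contact_force: [0.3, -1.5, -0.3]
opening: 0.466
grasp_force: 40.7
```

```bash
python3 -c "
from tgt import *
print(here())"
```

```text
(array([ 3.6,  0.7, -0.3]), array([-0.   , -0.   , -0.001]), array([ 0.3, -1.5, -0.3]), array([-1.4,  0.1,  0.5]), 0.46569962592789754)
```

Request:
servo_tool(
  deltas=[
    {"x":-0.12,"y":0.5,"z":-0.85,"rx":0,"ry":0,"rz":0,"gripper":-0.2},
    {"x":-0.12,"y":0.5,"z":-0.85,"rx":0,"ry":0,"rz":0,"gripper":-0.2},
  ],
)

```text
clock: 8.8
eef_pos: [558.9, 100.9, 49.4]
tcp_rot: [-3.141, -0.559, 1.805]
contact_force: [-1.2, -4.6, 5.4]
opening: 0.464
grasp_force: 41.5
```

Request:
servo_tool(
  deltas=[
    {"x":-0.12,"y":0.5,"z":-0.85,"rx":0,"ry":0,"rz":0,"gripper":-0.2},
    {"x":-0.12,"y":0.5,"z":-0.85,"rx":0,"ry":0,"rz":0,"gripper":-0.2},
  ],
)

```text
clock: 9.0
eef_pos: [558.9, 101.0, 49.3]
tcp_rot: [3.141, -0.559, 1.806]
contact_force: [-3.7, -9.2, 14.0]
opening: 0.464
grasp_force: 42.6
```

Request:
servo_tool(
  deltas=[
    {"x":0.5,"y":-0.6,"z":1.2,"rx":0,"ry":0,"rz":0,"gripper":-0.2},
    {"x":0.9,"y":-0.5,"z":1.2,"rx":0,"ry":0,"rz":0,"gripper":-0.2},
    {"x":1.2,"y":-1.7,"z":0.4,"rx":0,"ry":0,"rz":0,"gripper":-0.2},
    {"x":1.5,"y":-3.0,"z":-0.4,"rx":0,"ry":0,"rz":0,"gripper":-0.2},
    {"x":1.5,"y":-3.0,"z":-0.4,"rx":0,"ry":0,"rz":0,"gripper":-0.2},
  ],
)

```text
clock: 9.5
eef_pos: [560.5, 98.7, 47.8]
tcp_rot: [3.141, -0.559, 1.805]
contact_force: [0.0, -1.7, 4.9]
opening: 0.468
grasp_force: 41.4
```

```bash
python3 -c "
from tgt import *
print(here())"
```

```text
(array([ 0.6, -0.4, -0.6]), array([-0.001, -0.   , -0.001]), array([ 0. , -1.7,  4.9]), array([1.2, 0.4, 5.1]), 0.468079719893302)
```

Light contact with the pad; slide on 1 mm at a time to the ledge.

Request:
servo_tool(
  deltas=[
    {"x":0.2,"y":-0.8,"z":-0.5,"rx":0,"ry":0,"rz":0,"gripper":-0.2},
    {"x":0.2,"y":-0.8,"z":-0.5,"rx":0,"ry":0,"rz":0,"gripper":-0.2},
  ],
)

```text
clock: 9.7
eef_pos: [560.7, 98.2, 47.4]
tcp_rot: [3.142, -0.559, 1.805]
contact_force: [0.9, -0.1, 6.7]
opening: 0.468
grasp_force: 41.3
```

Request:
servo_tool(
  deltas=[
    {"x":0.2,"y":-0.8,"z":-0.5,"rx":0,"ry":0,"rz":0,"gripper":-0.2},
    {"x":0.2,"y":-0.8,"z":-0.5,"rx":0,"ry":0,"rz":0,"gripper":-0.2},
  ],
)

```text
clock: 9.9
eef_pos: [560.7, 98.1, 47.4]
tcp_rot: [-3.141, -0.561, 1.805]
contact_force: [-0.9, 2.9, 9.3]
opening: 0.467
grasp_force: 41.4
```

```bash
python3 -c "
from tgt import *
print(here())"
```

```text
(array([-0.1, -0.4, -0.6]), array([-0.001, -0.002, -0.001]), array([-0.9,  2.9,  9.3]), array([7.5, 0.2, 6.3]), 0.4671500280064832)
```

Request:
servo_tool(
  deltas=[
    {"x":0.3,"y":-1.1,"z":0,"rx":0,"ry":0,"rz":0,"gripper":-0.2},
    {"x":0.3,"y":-1.1,"z":0,"rx":0,"ry":0,"rz":0,"gripper":-0.2},
  ],
)

```text
clock: 10.1
eef_pos: [560.6, 98.0, 47.5]
tcp_rot: [-3.141, -0.563, 1.805]
contact_force: [-0.2, 9.4, 6.2]
opening: 0.466
grasp_force: 40.9
```

```bash
python3 -c "
from tgt import *
print(here())"
```

```text
(array([-0.1, -0.4, -0.5]), array([-0.   , -0.004, -0.002]), array([-0.2,  9.4,  6.2]), array([11.1, -2. ,  0.4]), 0.46580292063421214)
```

Against the ledge (11 N up-slope, no motion). Seat and release gently.

Request:
servo_tool(
  deltas=[
    {"x":-0.1,"y":0.4,"z":-0.7,"rx":0,"ry":0,"rz":0,"gripper":-0.15},
    {"x":-0.1,"y":0.4,"z":-0.7,"rx":0,"ry":0,"rz":0,"gripper":0.0},
    {"x":-0.1,"y":0.4,"z":-0.7,"rx":0,"ry":0,"rz":0,"gripper":0.1},
    {"x":-0.1,"y":0.4,"z":-0.7,"rx":0,"ry":0,"rz":0,"gripper":0.2},
    {"x":-0.1,"y":0.4,"z":-0.7,"rx":0,"ry":0,"rz":0,"gripper":0.2},
    {"x":-0.1,"y":0.4,"z":-0.7,"rx":0,"ry":0,"rz":0,"gripper":0.2},
  ],
  newtons=20,
)

```text
clock: 10.7
eef_pos: [560.7, 96.3, 45.7]
tcp_rot: [-3.141, -0.559, 1.805]
contact_force: [-0.0, 0.8, 0.7]
opening: 0.601
grasp_force: 0.0
```

Request:
servo_tool(
  deltas=[
    {"x":0.6,"y":-2.5,"z":4,"rx":0,"ry":0,"rz":0,"gripper":0.2},
    {"x":2,"y":-8,"z":13,"rx":0,"ry":0,"rz":0,"gripper":0.2},
    {"x":6,"y":-26,"z":43,"rx":0,"ry":0,"rz":0,"gripper":0.2},
    {"x":10,"y":-42,"z":69,"rx":0,"ry":0,"rz":0,"gripper":0.2},
    {"x":16,"y":-67,"z":110,"rx":0,"ry":0,"rz":0,"gripper":0.2},
    {"x":16,"y":-67,"z":110,"rx":0,"ry":0,"rz":0,"gripper":0.2},
    {"x":16,"y":-67,"z":110,"rx":0,"ry":0,"rz":0,"gripper":0.2},
  ],
)

```text
clock: 11.4
eef_pos: [577.7, 28.3, 157.4]
tcp_rot: [3.139, -0.557, 1.805]
contact_force: [0.1, -0.3, 0.4]
opening: 0.6
grasp_force: 0.0
```

```bash
cat > chk.py <<'E'
from tgt import *
import sys
print(here())
c=cam('wrist');a=r.grab_frame('wrist');cv2.imwrite('pics/'+sys.argv[1]+'f.png',a)
hsv=cv2.cvtColor(a,cv2.COLOR_BGR2HSV).astype(int)
m=((hsv[...,0]>6)&(hsv[...,0]<16)&(hsv[...,1]>135)&(hsv[...,2]>40)).astype(np.uint8)
n,l,st,ce=cv2.connectedComponentsWithStats(m);i=1+np.argmax(st[1:,4])
cn=cv2.findContours((l==i).astype(np.uint8),0,1)[0][0].reshape(-1,2)
e,d=ray(c,cn);eb=(e-o)@B;db=d@B;q=eb+db*((14-eb[2])/db[:,2])[:,None]
print(st[i],cv2.minAreaRect(q[:,:2].astype(np.float32)))
pt=lambda P:proj(c,o+np.array(P,float)@B.T).round(0).tolist()
print('pad',pt([[31,27,0],[31,-27,0],[-30,-27,0],[-30,27,0]]),'axis',pt([[84,0,54],[84,0,25]]))
for k in [0,.1]:
    th=np.pi+1.1-k;dd=np.array([np.cos(th),np.sin(th),0]);print(k,pt([dd*73+[84,0,21.5],dd*23+[84,0,54],-dd*23+[84,0,54]]))
cv2.imwrite('pics/'+sys.argv[1]+'.png',a)
E
python3 chk.py p1
```

```text
(array([ -2.8,  -0.7, 130.7]), array([-0.003,  0.001, -0.001]), array([ 0.1, -0.3,  0.4]), array([-0.1, -0.1,  0.5]), 0.5998559958245638)
[ 300  161   45   60 2628] ((-0.5479030609130859, -0.8579177856445312), (40.240753173828125, 55.637916564941406), 89.916259765625)
pad [[292.0, 155.0], [350.0, 154.0], [349.0, 216.0], [294.0, 217.0]] axis [[321.0, 90.0], [321.0, 92.0]]
0 [[399.0, 134.0], [350.0, 105.0], [291.0, 74.0]]
0.1 [[394.0, 142.0], [348.0, 108.0], [293.0, 71.0]]
```

View pics/p1.png

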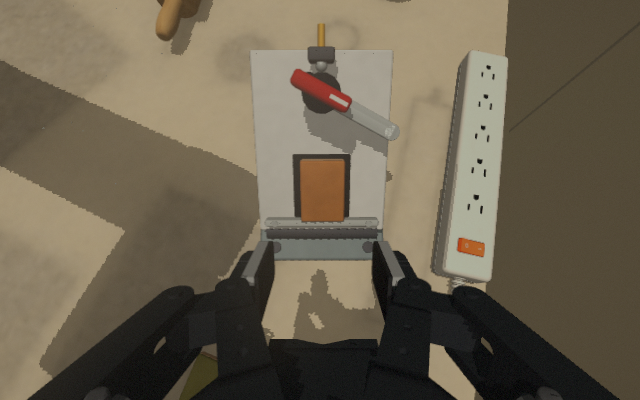

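Tile seated at bed (-0.5, -0.9), straight, on the pad at (300–345, 161–221). Knob bar (291,72)–(351,107), arm tip (397,134), so knob ≈ 0. On to the knob.

```bash
python3 - <<'E'
from tgt import *
c=cam('wrist');a=cv2.imread('pics/p1.png');hsv=cv2.cvtColor(a,cv2.COLOR_BGR2HSV).astype(int)
m=(((hsv[...,0]<6)|(hsv[...,0]>174))&(hsv[...,1]>150)&(hsv[...,2]>50)).astype(np.uint8);m[140:]=0
n,l,s,ce=cv2.connectedComponentsWithStats(m);i=1+np.argmax(s[1:,4]);cn=cv2.findContours((l==i).astype(np.uint8),0,1)[0][0].reshape(-1,2)
e,d=ray(c,cn);eb=(e-o)@B;db=d@B
for z in (40,54):
    q=eb+db*((z-eb[2])/db[:,2])[:,None];print(z,cv2.minAreaRect(q[:,:2].astype(np.float32)))
for P in [[84,0,95],[84,0,33]]: print(P,go(P,1.1),go(P,0))
E
```

```text
40 ((85.15503692626953, 0.8796138763427734), (46.65921401977539, 11.303572654724121), 62.0136833190918)
54 ((84.24166870117188, 0.8214988708496094), (43.850399017333984, 10.623109817504883), 62.013671875)
[84, 0, 95] (array([-21.3,  89.1,  16.8]), array([ 0.136, -0.567,  0.935])) (array([-21.3,  89.1,  16.8]), array([0.   , 0.   , 0.002]))
[84, 0, 33] (array([-28.9, 121. , -35.7]), array([ 0.136, -0.567,  0.935])) (array([-28.9, 121. , -35.7]), array([0.   , 0.   , 0.002]))
```

Request:
servo_tool(
  deltas=[
    {"x":-3,"y":11,"z":2,"rx":0.017,"ry":-0.069,"rz":0.114,"gripper":-0.4},
    {"x":-5,"y":22,"z":4,"rx":0.033,"ry":-0.139,"rz":0.229,"gripper":-0.4},
    {"x":-8,"y":33,"z":6,"rx":0.05,"ry":-0.208,"rz":0.343,"gripper":-0.4},
    {"x":-11,"y":45,"z":8,"rx":0.067,"ry":-0.278,"rz":0.458,"gripper":-0.4},
    {"x":-14,"y":56,"z":11,"rx":0.084,"ry":-0.347,"rz":0.572,"gripper":-0.4},
    {"x":-17,"y":67,"z":13,"rx":0.1,"ry":-0.417,"rz":0.687,"gripper":-0.4},
    {"x":-19,"y":78,"z":15,"rx":0.117,"ry":-0.486,"rz":0.801,"gripper":-0.4},
    {"x":-22,"y":89,"z":17,"rx":0.134,"ry":-0.556,"rz":0.916,"gripper":-0.4},
    {"x":-22,"y":89,"z":17,"rx":0.134,"ry":-0.556,"rz":0.916,"gripper":-0.4},
    {"x":-22,"y":89,"z":17,"rx":0.134,"ry":-0.556,"rz":0.916,"gripper":-0.4},
  ],
)

```text
clock: 12.45
eef_pos: [554.0, 118.7, 172.1]
tcp_rot: [2.639, -0.257, 2.948]
contact_force: [-0.2, -0.7, 0.0]
opening: 0.299
grasp_force: 0.0
```

Request:
servo_tool(
  deltas=[
    {"x":0,"y":0,"z":0,"rx":0,"ry":0,"rz":0,"gripper":-0.4},
    {"x":0,"y":0,"z":0,"rx":0,"ry":0,"rz":0,"gripper":-0.4},
  ],
)

```text
clock: 12.65
eef_pos: [554.8, 118.0, 172.6]
tcp_rot: [2.638, -0.255, 2.949]
contact_force: [0.0, -0.3, 1.1]
opening: 0.3
grasp_force: 0.0
```

```bash
python3 - <<'E'
from tgt import *
print(here(),r.sense()['qpos'].round(2))
cv2.imwrite('pics/k1.png',r.grab_frame('wrist')[100:400,160:480])
for P in [[84,.8,60],[84,.8,33]]: print(P,go(P,1.08))
E
```

```text
(array([83.8,  0.7, 94.5]), array([-0.000e+00, -1.000e-03,  1.076e+00]), array([ 0. , -0.3,  1.1]), array([0.3, 0.1, 1.1]), 0.2997066000537327) [-0.1   0.44  1.78  0.57  1.19 -1.7 ]
[84, 0.8, 60] (array([ -4.5,  17.9, -29.3]), array([-0.   , -0.002,  0.002]))
[84, 0.8, 33] (array([ -7.8,  31.8, -52.2]), array([-0.   , -0.002,  0.002]))
```

View pics/k1.png

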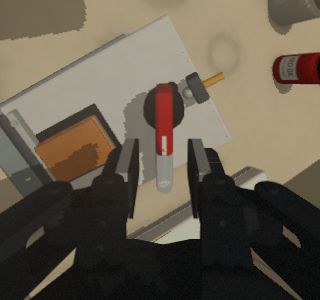

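The bar (157–172, 85–155 in the crop) is centred between the fingers and parallel to them; descend and close.

Request:
servo_tool(
  deltas=[
    {"x":-2,"y":9,"z":-15,"rx":0,"ry":0,"rz":0,"gripper":-0.4},
    {"x":-5,"y":18,"z":-30,"rx":0,"ry":0,"rz":0,"gripper":-0.4},
    {"x":-7,"y":27,"z":-44,"rx":0,"ry":0,"rz":0,"gripper":-0.4},
    {"x":-8,"y":32,"z":-52,"rx":0,"ry":0,"rz":0,"gripper":-0.4},
    {"x":-8,"y":32,"z":-52,"rx":0,"ry":0,"rz":0,"gripper":-0.4},
    {"x":-8,"y":32,"z":-52,"rx":0,"ry":0,"rz":0,"gripper":-0.6},
    {"x":-8,"y":32,"z":-52,"rx":0,"ry":0,"rz":0,"gripper":-0.9},
    {"x":-8,"y":32,"z":-52,"rx":0,"ry":0,"rz":0,"gripper":-0.9},
    {"x":-8,"y":32,"z":-52,"rx":0,"ry":0,"rz":0,"gripper":-0.9},
  ],
  newtons=50,
)

```text
clock: 13.6
eef_pos: [547.3, 149.9, 121.5]
tcp_rot: [2.638, -0.253, 2.951]
contact_force: [-0.1, -4.7, 3.5]
opening: 0.126
grasp_force: 51.9
```

```bash
python3 -c "
from tgt import *
print(here(),go([84,.8,33],0.))"
```

```text
(array([84.5,  0.5, 33.8]), array([-0.   ,  0.   ,  1.079]), array([-0.1, -4.7,  3.5]), array([-2. ,  1.2,  5.4]), 0.1260863692743828) (array([-0.3, -0. , -1. ]), array([-0.133,  0.556, -0.915]))
```

Request:
servo_tool(
  deltas=[
    {"x":0,"y":0,"z":0,"rx":-0.015,"ry":0.062,"rz":-0.102,"gripper":-0.9},
    {"x":0,"y":0,"z":0,"rx":-0.03,"ry":0.124,"rz":-0.204,"gripper":-0.9},
    {"x":0,"y":0,"z":0,"rx":-0.045,"ry":0.185,"rz":-0.305,"gripper":-0.9},
    {"x":0,"y":0,"z":0,"rx":-0.06,"ry":0.247,"rz":-0.407,"gripper":-0.9},
    {"x":0,"y":0,"z":0,"rx":-0.074,"ry":0.309,"rz":-0.509,"gripper":-0.9},
    {"x":0,"y":0,"z":0,"rx":-0.089,"ry":0.371,"rz":-0.611,"gripper":-0.9},
    {"x":0,"y":0,"z":0,"rx":-0.104,"ry":0.433,"rz":-0.713,"gripper":-0.9},
    {"x":0,"y":0,"z":0,"rx":-0.119,"ry":0.494,"rz":-0.814,"gripper":-0.9},
    {"x":0,"y":0,"z":0,"rx":-0.134,"ry":0.556,"rz":-0.916,"gripper":-0.9},
    {"x":0,"y":0,"z":0,"rx":-0.139,"ry":0.577,"rz":-0.95,"gripper":-0.9},
  ],
)

```text
clock: 14.6
eef_pos: [547.5, 150.0, 121.5]
tcp_rot: [-3.115, -0.558, 1.753]
contact_force: [0.2, -3.5, 2.3]
opening: 0.131
grasp_force: 51.8
```

Request:
servo_tool(
  deltas=[
    {"x":0,"y":0,"z":0,"rx":0,"ry":0,"rz":0,"gripper":-0.9},
    {"x":0,"y":0,"z":0,"rx":0,"ry":0,"rz":0,"gripper":-0.9},
  ],
)

```text
clock: 14.8
eef_pos: [547.5, 150.1, 121.5]
tcp_rot: [-3.118, -0.558, 1.76]
contact_force: [0.2, -5.5, 6.2]
opening: 0.127
grasp_force: 52.2
```

```bash
python3 -c "
from tgt import *
print(here(),r.sense()['wrist_torque']@B)"
```

```text
(array([84.6,  0.2, 33.8]), array([-0.002,  0.   , -0.04 ]), array([ 0.2, -5.5,  6.2]), array([-1.3,  1. ,  8.1]), 0.12653807844065476) [0.17029088 0.51760113 0.01098916]
```

Turned to about 1.12 rad with little torque left; release and withdraw.

Request:
servo_tool(
  deltas=[
    {"x":0,"y":0,"z":0,"rx":0,"ry":0,"rz":0,"gripper":-0.7},
    {"x":0,"y":0,"z":0,"rx":0,"ry":0,"rz":0,"gripper":-0.4},
    {"x":0,"y":0,"z":0,"rx":0,"ry":0,"rz":0,"gripper":-0.4},
    {"x":0,"y":0,"z":0,"rx":0,"ry":0,"rz":0,"gripper":-0.4},
    {"x":2,"y":-8,"z":13,"rx":0,"ry":0,"rz":0,"gripper":-0.4},
    {"x":5,"y":-21,"z":34,"rx":0,"ry":0,"rz":0,"gripper":-0.4},
    {"x":10,"y":-41,"z":68,"rx":0,"ry":0,"rz":0,"gripper":-0.4},
    {"x":20,"y":-80,"z":85,"rx":0,"ry":0,"rz":0,"gripper":-0.4},
    {"x":30,"y":-120,"z":85,"rx":0,"ry":0,"rz":0,"gripper":-0.4},
    {"x":30,"y":-125,"z":85,"rx":0,"ry":0,"rz":0,"gripper":-0.4},
  ],
)

```text
clock: 15.8
eef_pos: [578.8, 21.1, 207.5]
tcp_rot: [-3.119, -0.555, 1.756]
contact_force: [0.3, 0.6, -0.5]
opening: 0.298
grasp_force: 0.0
```

Request:
servo_tool(
  deltas=[
    {"x":0,"y":0,"z":0,"rx":0,"ry":0,"rz":0,"gripper":-0.4},
    {"x":0,"y":0,"z":0,"rx":0,"ry":0,"rz":0,"gripper":-0.4},
    {"x":0,"y":0,"z":0,"rx":0,"ry":0,"rz":0,"gripper":-0.4},
  ],
)

```text
clock: 16.1
eef_pos: [576.2, 26.5, 205.9]
tcp_rot: [-3.115, -0.559, 1.758]
contact_force: [-0.2, 0.3, 0.3]
opening: 0.304
grasp_force: 0.0
```

```bash
python3 chk.py p2; python3 -c "
import cv2;a=cv2.imread('pics/p2.png')[20:290,220:440];cv2.imwrite('pics/p2c.png',cv2.resize(a,None,fx=2.2,fy=2.2,interpolation=cv2.INTER_CUBIC))"
```

```text
(array([ 21.7,   1.2, 172.6]), array([ 0.001, -0.001, -0.041]), array([-0.2,  0.3,  0.3]), array([0.5, 0.1, 0.1]), 0.303691165790913)
[ 306  177   39   52 1647] ((-0.52288818359375, -0.8416347503662109), (40.206146240234375, 57.01204299926758), 89.96707916259766)
pad [[299.0, 173.0], [348.0, 171.0], [349.0, 223.0], [302.0, 225.0]] axis [[321.0, 124.0], [321.0, 122.0]]
0 [[388.0, 154.0], [345.0, 135.0], [296.0, 112.0]]
0.1 [[384.0, 160.0], [344.0, 137.0], [298.0, 110.0]]
```

View pics/p2c.png

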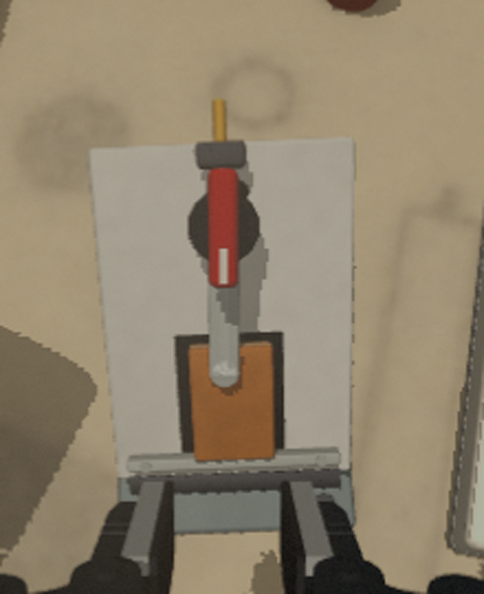

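The keeper arm runs straight down-slope over the upper end of the tile (crop (226,380)). The tile is unmoved at (-0.5,-0.8), and the robot is clear. Handing in.

```bash
python3 -c "
from rig import r
print(r.sign_off())"
```

```text
the job is handed in; nothing more can be done
None
```

The orange tile is on the pad against the ledge, about 1 mm off centre. The knob is turned to about 1.12 rad, past the 1.03 rad lock point, with the keeper arm over the tile's upper end. The olive and cream tiles were not touched, and I handed the job in at about 16 s.

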